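# Set the trimmer's eccentric guide roller with a gauge

## Task

Set the strip trimmer's guide roller for the board waiting in the white tray. Stand the gauge of the same colour on the trimmer's base along the fence, its middle opposite the roller, then turn the eccentric with its red lever until the roller just nips the gauge against the fence. Finally slide the gauge along the fence, keeping it flat on the base and without altering the setting, until all of it is past the roller; leave it on the base there and leave everything else where it is.

Things in the scene. Friction and masses are not known exactly. Their poses are not given: they have to be found in the camera images.
- trimmer: Strip trimmer fixed to the table. Origin: table plane, on the eccentric bolt's upright axis; x points away from the robot (yaw up to 15 degrees), y left along the fence, z up. Green base plate: x -57 to +77, y +-150 mm, top at z 10. Grey motor block behind the fence: x 62 to 112, y +-100, top at z 44.
- nip (a point): Point on the aluminium fence's face, at the base plate's top, that faces the roller when the gap is set: trimmer x 41, y 13.5, z 10 mm; axes as the trimmer's. The face looks to the roller (trimmer -x), runs over trimmer y +-130 and is 24 mm high, 14 mm thick. A gauge goes on the base between this face and the roller.
- eccentric (a joint): Eccentric bolt with its red lever, rad, 0 to 1.95, growing clockwise from above; starts at 0 (open) to 1.9 (shut). Friction 0.09 N m (1 N at the post): it stays where left; a nipped gauge springs it back only until the nip is about 6 N. Gap from roller to fence in mm = 15 - 14 cos(2.705 - value): 27.7 at 0, 16 at 1.063, 10 at 1.498, 5 at 1.93.
- lever_post (a point): Top centre of the black post on the lever's end: 14 mm diameter, z 42 to 90 mm over the table, 90 mm from the bolt's axis. In the trimmer's frame the lever points at the angle 4.276 rad minus the eccentric's value, from x towards y: to y- and the robot when open, straight to -x at 1.13, to y+ and the robot when shut. Lever arm's top: z 42.
- roller: White plastic guide roller, 52 mm diameter, z 12 to 32 mm, turning freely on the eccentric; origin on its own axis, at table height.
- gauge_blue: Blue gauge: steel block 100 mm long (its x), 10 mm thick (its y), 24 mm high, with a blue upright tab on top at its middle, 32 mm along x, 10 mm thick (y), from 24 to 68 mm above the block's underside. Origin: centre of the underside. About 0.3 kg. Stands on the table at left or right of the trimmer.
- gauge_yellow: Yellow gauge: as the blue one, but 16 mm thick (its y), with a yellow tab of the same size as the blue one's (32 by 10 mm, to 68 mm high).
- board_blue: Blue board 45 x 115 x 10 mm, lying in the white or in the black tray. Origin: centre of the underside. Not to be touched.
- board_yellow: Yellow board 45 x 115 x 16 mm, lying in the other tray. Origin: centre of the underside. Not to be touched.
- tray_job: White tray 80 x 150 x 22 mm, fixed at the trimmer's far left or far right: the board in it is the next job. Origin: centre of the underside.
- tray_spare: Black tray of the same size: the board in it is not wanted now. Fixed. Origin: centre of the underside.
- mug: Red mug, 72 mm wide, 85 mm high, handle at its y+. Bystander; origin: centre of its underside, as for the others.
- glue: White bottle, 48 mm diameter, 150 mm high. Bystander.
- jar: Green glass jar, 56 mm diameter, 65 mm high. Bystander.
- tape: Roll of brown tape lying flat, 60 mm diameter, 24 mm high. Bystander.
- screwdriver: Screwdriver lying on the table. Bystander.
- hammer: Hammer lying on the table. Bystander.
- brush: Brush lying on the table. Bystander.

How it is judged (in metres and radians):
On the way, in this order (a step that is already met when the one before it is completed fails the run):
1. the gauge matching the board in the white tray stands on the trimmer's base along the fence, its middle opposite the roller (within 22 mm of the nip point) (((horizontal distance between board_blue and tray_job below 0.05 m and x of gauge_blue in the frame of trimmer between 0.022 and 0.041 m and z of gauge_blue in the frame of trimmer between 0.007 and 0.014 m and angle between the x axis of gauge_blue and the y axis of trimmer, either way round below 0.2 rad and y of gauge_blue in the frame of nip between -0.022 and 0.022 m) or (horizontal distance between board_yellow and tray_job below 0.05 m and x of gauge_yellow in the frame of trimmer between 0.022 and 0.041 m and z of gauge_yellow in the frame of trimmer between 0.007 and 0.014 m and angle between the x axis of gauge_yellow and the y axis of trimmer, either way round below 0.2 rad and y of gauge_yellow in the frame of nip between -0.022 and 0.022 m))), for 0.2 s.
2. the roller touches that gauge there, the eccentric turned so that the gap is the gauge's thickness within 1.5 mm (((horizontal distance between board_blue and tray_job below 0.05 m and x of gauge_blue in the frame of trimmer between 0.022 and 0.041 m and z of gauge_blue in the frame of trimmer between 0.007 and 0.014 m and angle between the x axis of gauge_blue and the y axis of trimmer, either way round below 0.2 rad and y of gauge_blue in the frame of nip between -0.022 and 0.022 m and value of joint eccentric between 1.387 and 1.617 rad and contact force between gauge_blue and roller above 0.3 N) or (horizontal distance between board_yellow and tray_job below 0.05 m and x of gauge_yellow in the frame of trimmer between 0.022 and 0.041 m and z of gauge_yellow in the frame of trimmer between 0.007 and 0.014 m and angle between the x axis of gauge_yellow and the y axis of trimmer, either way round below 0.2 rad and y of gauge_yellow in the frame of nip between -0.022 and 0.022 m and value of joint eccentric between 0.955 and 1.17 rad and contact force between gauge_yellow and roller above 0.3 N))), for 0.2 s.
3. the gauge, flat on the base, is slid along the fence (24 to 49 mm from the nip point) with the setting kept (((horizontal distance between board_blue and tray_job below 0.05 m and x of gauge_blue in the frame of trimmer between 0.022 and 0.041 m and z of gauge_blue in the frame of trimmer between 0.007 and 0.014 m and angle between the x axis of gauge_blue and the y axis of trimmer, either way round below 0.2 rad and value of joint eccentric between 1.387 and 1.617 rad and (y of gauge_blue in the frame of nip between 0.024 and 0.049 m or y of gauge_blue in the frame of nip between -0.049 and -0.024 m)) or (horizontal distance between board_yellow and tray_job below 0.05 m and x of gauge_yellow in the frame of trimmer between 0.022 and 0.041 m and z of gauge_yellow in the frame of trimmer between 0.007 and 0.014 m and angle between the x axis of gauge_yellow and the y axis of trimmer, either way round below 0.2 rad and value of joint eccentric between 0.955 and 1.17 rad and (y of gauge_yellow in the frame of nip between 0.024 and 0.049 m or y of gauge_yellow in the frame of nip between -0.049 and -0.024 m)))), for 0.1 s.
At the end, for the whole second after the job is handed in: The gap equals the thickness of the gauge matching the white tray's board within 1.5 mm (eccentric 1.387 to 1.617 for blue, 0.955 to 1.170 for yellow); that gauge stands at rest on the base along the fence, its middle 48 to 150 mm from the nip point along it (((horizontal distance between board_blue and tray_job below 0.05 m and x of gauge_blue in the frame of trimmer between 0.022 and 0.041 m and z of gauge_blue in the frame of trimmer between 0.007 and 0.014 m and angle between the x axis of gauge_blue and the y axis of trimmer, either way round below 0.2 rad and value of joint eccentric between 1.387 and 1.617 rad and (y of gauge_blue in the frame of nip between 0.048 and 0.15 m or y of gauge_blue in the frame of nip between -0.15 and -0.048 m) and linear speed of gauge_blue below 0.01 m/s and velocity of joint eccentric between -0.02 and 0.02 rad/s) or (horizontal distance between board_yellow and tray_job below 0.05 m and x of gauge_yellow in the frame of trimmer between 0.022 and 0.041 m and z of gauge_yellow in the frame of trimmer between 0.007 and 0.014 m and angle between the x axis of gauge_yellow and the y axis of trimmer, either way round below 0.2 rad and value of joint eccentric between 0.955 and 1.17 rad and (y of gauge_yellow in the frame of nip between 0.048 and 0.15 m or y of gauge_yellow in the frame of nip between -0.15 and -0.048 m) and linear speed of gauge_yellow below 0.01 m/s and velocity of joint eccentric between -0.02 and 0.02 rad/s))); the robot touches nothing.
It fails at once if a bystander is moved more than 25 mm (distance of any of mug, glue, jar, tape, screwdriver, hammer, brush from where it was at the start of the episode above 0.025 m).
It fails at once if a board is moved more than 20 mm (distance of any of board_blue, board_yellow from where it was at the start of the episode above 0.02 m).
It fails at once if the gauge that is not wanted is moved more than 25 mm ((horizontal distance between board_blue and tray_job below 0.05 m and distance of gauge_yellow from where it was at the start of the episode above 0.025 m) or (horizontal distance between board_yellow and tray_job below 0.05 m and distance of gauge_blue from where it was at the start of the episode above 0.025 m)).
It also fails if it takes over 64 s, if anything falls off the work surface, if the arm or the gripper's body presses on something with over 40 N, if the wrist force passes 120 N, or if a joint passes its speed limit or range.

## Robot

A 6-joint arm with a two-finger parallel gripper is mounted at the origin on the work surface. World frame = base frame: x ahead of the robot, y to its left, z up, the work surface at z = 0. Lengths are in mm, angles in rad, forces in N, time in s.
With the tool pointing down it reaches from about 350 to 875 mm from the base axis. Payload 4.2 kg.
Tool frame: the origin (TCP) lies at the very end of the fingers, on their centre line; the grasp point (between the pads) lies 19 mm behind it (arm.grip_point_offset is the distance from the TCP to the grasp point, in mm); z points along the fingers, y is the direction in which the jaws open and shut (so a half turn about z gives the same grasp; the last joint's range is limited). The gripper opens to 85 mm and grips with 20 to 120 N. Pads are 22 mm wide; open, the fingers measure 114 mm over their backs; the gripper's body (76 mm by 85 mm) begins 54 mm behind the grasp point. The pads swing forward as they close: fully open they stand 13 mm farther back than shut.
Start: joints at [1.596, 0.385, 0.008, 0, -1.194, -0.259], TCP at [144.766, 607.982, 231.312] pointing down, gripper open.
Joint ranges: [-3.14, 3.14], [-1.21, 2.06], [-1.07, 1.41], [-3.16, 2.05], [-2.99, -0.16], [-3.1, 3.1]. Speed limits (rad/s): [2.79, 2.79, 3.14, 3.14, 3.14, 3.14].

## Interface

Orientations are given as a unit quaternion [x, y, z, w].
In Python, from bench import arm gives the robot as it stands.
- The arm moves only by the tool drive_tool, never from a script. Its argument "steps" is a list of rows, each a list of 5 numbers: the shift along the tool's x, y, z in m, then the turn about the tool's z in degrees, then the finger opening in m, from 0 to 0.0854. A call has 1 to 20 rows; each row shifts and turns the commanded pose from where the row before left it, along the tool's axes as they then stand; what a row does not reach is not made up. A row lasts 1/10 s, in which the tool goes at most 50 mm and 8.59 degrees, less where a joint would pass 70% of its speed; a pose out of reach is approached as far as the arm can. A call is refused whole if a number of a shift passes 0.05 or a number of a turn 8.59, either way. A call with a gripper value outside its range is refused whole. The fingers move at their own pace and stop on an object; the grip force is fixed at half the most. Time passes only in rows, so rows that do not move let the fingers close. It gives the time, the measured TCP pose, the force and the opening at its end, in the units of the state.
- arm.read_state(): the state, without advancing time (a new reading comes with each control period).
- arm.get_image(name): name is "scene" or "top" or "wrist"; returns (picture, depth): 400x640x3 uint8, blue, green, red; 400x640 float32, mm along the optical axis (not along the pixel's ray), 0 where there is no reading.
- arm.camera_params(name): a dict with "K" (3x3 intrinsics, pixels), "world_to_cam" (4x4, takes a point from world to camera coordinates); the wrist camera has in their place "mount" (4x4, takes a point from camera to tool coordinates, whose origin is the TCP and whose axes are the flange's). Camera axes: x right, y up, looking along -z (the intrinsics and any distortion apply to the point x, -y, -z); pixel columns grow to the right and rows downward; lengths in mm; the calibration is good to about 2 mm. A picture is of the moment at which its call begins: read the wrist's pose just before it. camera_params takes no time and is no camera call.
- arm.job_done(): hands the job in, once; it reports no verdict.
The state is a dict: "clock": time; "joints": joint angles; "joint_vel": joint speeds; "joint_efforts": joint torques, N m; "position": TCP position; "ee_rot": TCP orientation; "contact_force": force on the tool from outside, world axes, zero at the start; "wrist_torque": the same for the moment, N m; "gripper_width": finger opening in mm.
Only numpy, scipy, OpenCV 4.12 (cv2) and the standard library are available. Lean on these libraries where they do the work, as an engineer would, in place of code of your own. Each camera call takes 0.05 s, during which the arm holds its last target.

## Working session

There is one attempt and no reset: what is moved stays moved. The work goes in short steps, Python scripts to look and compute and a tool call to move; the robot and the scene stay as the last step left them, time stands still between calls to the robot, and variables do not carry over. Pictures are saved under pics/ and viewed, and the job is handed in when it is done.

Besides the shell and the picture viewer there is one more tool, called as name(argument=value, ...), one argument or row to a line, values as JSON. drive_tool: Moves the arm, as the interface text tells. Its arguments: {"type":"object","properties":{"steps":{"type":"array"}},"required":["steps"]}

```bash
ls; mkdir -p pics
python3 - <<'E'
from bench import arm
import cv2,numpy as np
for n in("scene","top"):
    im,d=arm.get_image(n); cv2.imwrite(f"pics/{n}0.png",im); np.savez(f"pics/{n}0.npz",im=im,d=d)
    print(n,arm.camera_params(n))
print(arm.camera_params("wrist")); print(arm.read_state())
E
```

```text
pics
scene {'K': array([[427.16283968,   0.        , 317.9636392 ],
       [  0.        , 427.16283968, 203.83655231],
       [  0.        ,   0.        ,   1.        ]]), 'world_to_cam': array([[ 7.07617534e-01,  7.06557666e-01,  7.32737606e-03,
        -3.82319397e+02],
       [-3.67949796e-01,  3.59609082e-01,  8.57493006e-01,
         9.35090581e+01],
       [ 6.03233266e-01, -6.09473193e-01,  5.14443441e-01,
        -1.46097268e+03],
       [ 0.00000000e+00,  0.00000000e+00,  0.00000000e+00,
         1.00000000e+00]])}
top {'K': array([[518.29161247,   0.        , 325.14393111],
       [  0.        , 518.29161247, 203.18192456],
       [  0.        ,   0.        ,   1.        ]]), 'world_to_cam': array([[ 1.81768509e-02, -9.99809520e-01, -7.10817745e-03,
         1.27284909e+01],
       [ 9.84866219e-01,  1.66786983e-02,  1.72511891e-01,
        -5.54167974e+02],
       [-1.72360476e-01, -1.01363268e-02,  9.84981787e-01,
        -1.60652411e+03],
       [ 0.00000000e+00,  0.00000000e+00,  0.00000000e+00,
         1.00000000e+00]])}
{'K': array([[310.02820642,   0.        , 322.2
[... 457 characters left out ...]
+00]])}
{'clock': 0.1, 'joints': array([ 1.59555967e+00,  3.85488801e-01,  6.75699311e-03, -4.22743180e-04,
       -1.19397025e+00, -2.58621785e-01]), 'joint_vel': array([-0.00105051, -0.0018471 ,  0.00248729,  0.00133207,  0.00027637,
        0.00098647]), 'joint_efforts': array([-7.17225430e-04, -3.93325818e+01,  1.88926631e+01,  4.19798031e+00,
       -2.62511297e-03,  6.45563560e-06]), 'position': array([144.6852679 , 607.49455941, 230.32510387]), 'ee_rot': array([ 9.93161995e-01, -1.16740331e-01, -5.99353814e-05,  9.71061390e-04]), 'contact_force': array([0.23327773, 0.26057088, 0.44738672]), 'wrist_torque': array([0.0309365 , 0.02535587, 0.05673633]), 'gripper_width': 85.6588795531652}
```

View pics/top0.png

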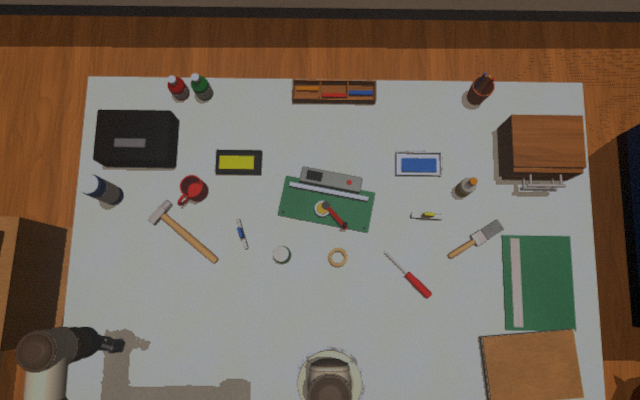

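View pics/scene0.png

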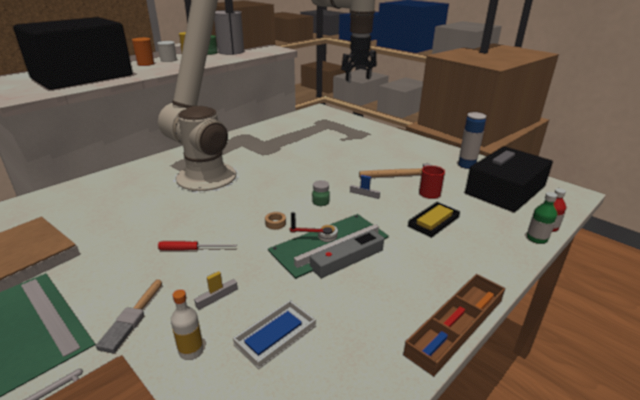

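The top view shows the white tray at (418,164) holding the blue board, so the job is blue. The blue gauge is at (242,234), the trimmer is centred near (327,203), and the yellow gauge at (426,215) stays put. Next is a coarse measurement.

```bash
cat > h.py <<'E'
import numpy as np,cv2
from scipy.spatial.transform import Rotation as R
from bench import arm
P={n:arm.camera_params(n) for n in("scene","top","wrist")}
def T_wc(name,st=None):
    if name!="wrist": return np.linalg.inv(P[name]["world_to_cam"])
    T=np.eye(4);T[:3,:3]=R.from_quat(st["ee_rot"]).as_matrix();T[:3,3]=st["position"]
    return T@P["wrist"]["mount"]
def ray(name,uv,st=None):
    K=P[name]["K"];uv=np.atleast_2d(np.array(uv,float))
    c=np.c_[(uv[:,0]-K[0,2])/K[0,0],-(uv[:,1]-K[1,2])/K[1,1],-np.ones(len(uv))]
    T=T_wc(name,st);return T[:3,3],c@T[:3,:3].T
def onplane(name,uv,z,st=None):
    o,d=ray(name,uv,st);t=(z-o[2])/d[:,2];return o+t[:,None]*d
def points(name,d,st=None,mask=None):
    v,u=np.nonzero((d>0) if mask is None else (mask&(d>0)))
    o,r=ray(name,np.c_[u,v],st);return np.c_[u,v],o+r*d[v,u][:,None]
def proj(name,p,st=None):
    q=np.linalg.inv(T_wc(name,st))@np.r_[p,1];K=P[name]["K"]
    return K[0,0]*q[0]/-q[2]+K[0,2],K[1,1]*q[1]/q[2]+K[1,2]
def grab(tag,name="wrist"):
    st=arm.read_state();im,d=arm.get_image(name);cv2.imwrite(f"pics/{tag}.png",im)
    np.savez(f"pics/{tag}.npz",im=im,d=d,pos=st["position"],q=st["ee_rot"]);return st,im,d
def load(tag):
    z=np.load(f"pics/{tag}.npz");return (dict(position=z["pos"],ee_rot=z["q"]) if "pos" in z else None),z["im"],z["d"]
def rect(p):
    (c,s,a)=cv2.minAreaRect(p[:,:2].astype(np.float32)); return c,s,a
E
python3 - <<'E'
from h import *
_,im,d=load("top0")
hsv=cv2.cvtColor(im,cv2.COLOR_BGR2HSV).astype(int);H,S,V=hsv[...,0],hsv[...,1],hsv[...,2]
def comp(m,name):
    n,l,st,c=cv2.connectedComponentsWithStats(m.astype(np.uint8))
    for i in range(1,n):
        if st[i,4]>15 :
            uv,p=points("top",d,mask=l==i)
            if len(p)<5 : continue
            print(name,c[i].round(),st[i,4],"med",np.median(p,0).round(),"z",np.percentile(p[:,2],[5,50,95]).round(),"rect",[np.round(x,1) for x in rect(p)])
comp((H>100)&(H<125)&(S>120),"blue"); comp((H>20)&(H<35)&(S>120),"yel")
comp((H>55)&(H<85)&(S>80),"green"); comp(((H<6)|(H>174))&(S>150),"red")
cv2.imwrite("pics/topcrop.png",cv2.resize(im[140:280,140:450],None,fx=2.5,fy=2.5,interpolation=cv2.INTER_CUBIC))
E
```

```text
blue [360.  92.] 90 med [940. -88.  18.] z [10. 18. 25.] rect [array([940.2, -88. ]), array([17.5, 74.8]), np.float64(0.8)]
blue [636. 199.] 669 med [  730. -1376.  -644.] z [-674. -644. -596.] rect [array([  695.1, -1374.2]), array([ 29.1, 573.6]), np.float64(89.5)]
blue [419. 165.] 427 med [ 694. -284.   14.] z [ 8. 14. 20.] rect [array([ 693.8, -283. ]), array([ 44.1, 110.4]), np.float64(0.2)]
blue [240. 232.] 29 med [454. 287.  69.] z [63. 69. 71.] rect [array([455.3, 288.2]), array([29.3,  9.1]), np.float64(20.5)]
yel [236. 162.] 494 med [692. 320.  20.] z [ 5. 20. 26.] rect [array([695.2, 321.6]), array([121.9,  53.9]), np.float64(88.5)]
yel [321. 209.] 63 med [536.  36.  36.] z [29. 36. 42.] rect [array([537.2,  36.4]), array([33.5, 23.7]), np.float64(36.6)]
yel [429. 214.] 28 med [ 521. -303.   68.] z [58. 68. 74.] rect [array([ 522.1, -304.2]), array([28. ,  9.6]), np.float64(87.5)]
green [200.  85.] 152 med [924. 430.  96.] z [ 85.  96. 112.] rect [array([930.2, 437.4]), array([41.3, 51. ]), np.float64(17.1)]
green [325. 207.] 2347 med [549.  27.  10.] z [ 4. 10. 16.] rect [array([559.6,  20.3]), array([296.1, 132.1]), np.float64(79.8)]
green [542. 283.] 5409 med [ 316. -674.    4.] z [-3.  4. 10.] rect [array([ 317.8, -659.8]), array([297.8, 223.2]), np.float64(0.3)]
red [177.  86.] 159 med [924. 510.  84.] z [71. 84. 98.] rect [array([930.8, 516.5]), array([47.5, 48.6]), np.float64(45.8)]
red [333.  95.] 93 med [932.   3.  15.] z [ 4. 15. 24.] rect [array([933.9,   1.4]), array([21.5, 78.1]), np.float64(1.3)]
red [192. 190.] 257 med [597. 457.   8.] z [-1.  8. 87.] rect [array([583.7, 447.2]), array([67.9, 93.7]), np.float64(78.7)]
red [335. 216.] 78 med [515. -10.  40.] z [35. 40. 47.] rect [array([515.1, -10.3]), array([68.6, 11.5]), np.float64(42.2)]
red [418. 285.] 199 med [ 302. -275.   24.] z [17. 24. 31.] rect [array([ 303.6, -274.5]), array([94.3, 20.7]), np.float64(44.9)]
```

View pics/topcrop.png

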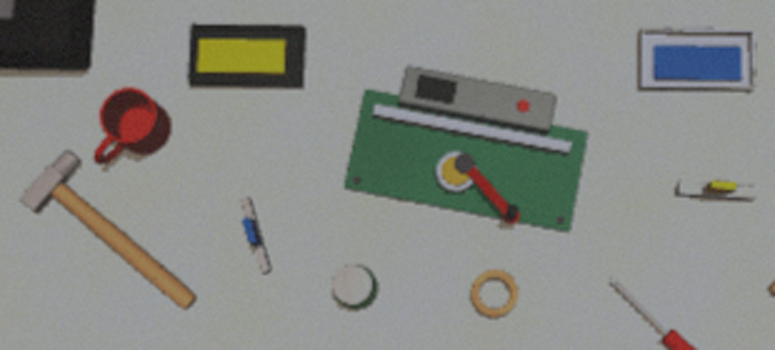

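```bash
cat >> h.py <<'E'
def plan(xy,z,yang,st=None):
    """tool shift (mm) to reach world xy,z, and turn (deg) to put tool y axis line at angle yang (deg)"""
    st=st or arm.read_state();M=R.from_quat(st["ee_rot"]).as_matrix()
    s=M.T@(np.array([*xy,z])-st["position"]); a=np.degrees(np.arctan2(M[1,1],M[0,1]))
    t=(a-yang+90)%180-90   # positive turn = clockwise
    print("shift",s.round(1),"turn",round(t,2),"now yang",round(a,2),"pos",st["position"].round(1),"F",st["contact_force"].round(1),"w",round(st["gripper_width"],1),"t",st["clock"],"tilt",M[:,2].round(4))
E
python3 - <<'E'
from h import *
plan((455,288),235,17)
E
```

```text
shift [375.9 238.8  -4.2] turn 59.59 now yang -103.41 pos [144.7 607.5 230.3] F [0.2 0.3 0.4] w 85.7 t 0.1 tilt [-3.0e-04 -1.9e-03 -1.0e+00]
```

drive_tool(
  steps=[
    [0.02, 0.013, 0, 0, 0.085],
    [0.04, 0.026, 0, 0, 0.085],
    [0.04, 0.026, 0, 0, 0.085],
    [0.04, 0.026, 0, 0, 0.085],
    [0.04, 0.026, 0, 0, 0.085],
    [0.04, 0.026, 0, 0, 0.085],
    [0.04, 0.026, 0, 0, 0.085],
    [0.04, 0.026, 0, 0, 0.085],
    [0.04, 0.026, 0, 0, 0.085],
    [0.036, 0.018, 0, 0, 0.085],
    [0, 0, 0, 7.5, 0.085],
    [0, 0, 0, 7.5, 0.085],
    [0, 0, 0, 7.5, 0.085],
    [0, 0, 0, 7.5, 0.085],
    [0, 0, 0, 7.5, 0.085],
    [0, 0, 0, 7.5, 0.085],
    [0, 0, 0, 7.5, 0.085],
    [0, 0, 0, 7, 0.085],
    [0, 0, 0, 0, 0.085],
    [0, 0, 0, 0, 0.085],
  ],
)

```text
clock: 2.1
position: [455.0, 288.2, 231.0]
ee_rot: [0.805, -0.593, -0.0, 0.0]
contact_force: [-0.7, -0.8, -0.6]
gripper_width: 85.0
```

Run:
```python
from h import *
st,im,d=grab("w1")
plan((455,288),235,17,st)
hsv=cv2.cvtColor(im,cv2.COLOR_BGR2HSV).astype(int);H,S,V=hsv[...,0],hsv[...,1],hsv[...,2]
m=(H>100)&(H<130)&(S>120)&(V>40)
n,l,s,c=cv2.connectedComponentsWithStats(m.astype(np.uint8))
for i in range(1,n):
    if s[i,4]>60:
        uv,p=points("wrist",d,st,l==i); t=p[p[:,2]>60]
        print(c[i],s[i,4],np.percentile(p[:,2],[2,50,98]).round(1)); 
        if len(t)>20: print("top",np.round(rect(t)[0],1),rect(t)[1:],np.median(t,0))
```

```text
shift [ 0.2  0.1 -4. ] turn 0.25 now yang -162.75 pos [455.  288.2 231. ] F [-0.7 -0.8 -0.6] w 85.0 t 2.1 tilt [-5.e-04 -4.e-04 -1.e+00]
[318.47021277 180.48723404] 470 [28.  67.5 69.5]
top [458.9 289.2] ((30.493942260742188, 9.410947799682617), 18.897199630737305) [458.44545988 288.63581859  68.09361853]
```

View pics/w1.png

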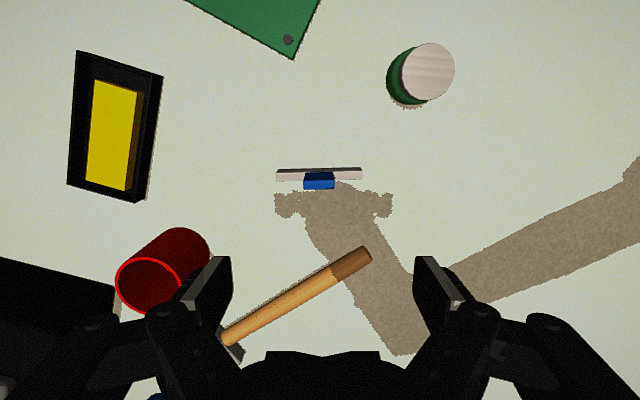

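The gauge shows level at (318,180), with its tab top at (458.9, 289.2, 68), which matches the expected 68 mm height. I'll grasp the tab along its 32 mm length.

Run:
```python
from h import *
plan((458.9,289.2),37,18.5)
```

```text
shift [  0.2  -4.  194.1] turn -1.27 now yang -162.77 pos [455.1 288.3 231.1] F [-0.2 -0.5  1.3] w 85.0 t 2.15 tilt [-4.e-04 -3.e-04 -1.e+00]
```

drive_tool(
  steps=[
    [0, -0.004, 0, -1.3, 0.055],
    [0, 0, 0.03, 0, 0.055],
    [0, 0, 0.04, 0, 0.055],
    [0, 0, 0.04, 0, 0.055],
    [0, 0, 0.03, 0, 0.055],
    [0, 0, 0, 0, 0.055],
    [0, 0, 0, 0, 0.055],
  ],
)

```text
clock: 2.85
position: [459.7, 289.9, 91.7]
ee_rot: [0.812, -0.584, 0.0, 0.0]
contact_force: [1.1, 0.6, 1.1]
gripper_width: 55.3
```

Run:
```python
from h import *
st,im,d=grab("w2")
plan((458.9,289.2),37,18.5,st)
hsv=cv2.cvtColor(im,cv2.COLOR_BGR2HSV).astype(int);H,S,V=hsv[...,0],hsv[...,1],hsv[...,2]
m=(H>100)&(H<130)&(S>120)&(V>40)
uv,p=points("wrist",d,st,m); t=p[(p[:,2]>64)&(p[:,2]<74)]
print(len(t),np.round(rect(t)[0],1),rect(t)[1:],np.median(t,0))
```

```text
shift [ 0.4  1.  54.7] turn -0.01 now yang -161.51 pos [459.7 289.9  91.7] F [1.1 0.6 1.1] w 55.3 t 2.85 tilt [ 5.e-04 -4.e-04 -1.e+00]
817 [458.6 288.7] ((31.04299545288086, 9.73719596862793), 18.72429084777832) [458.72670469 288.69420577  68.15919953]
```

View pics/w2.png

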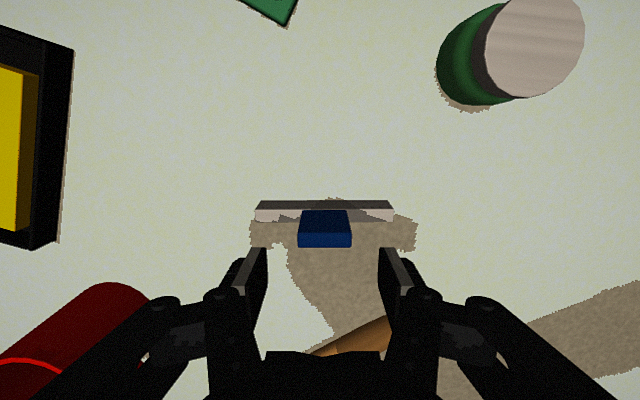

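drive_tool(
  steps=[
    [0.0005, 0.0015, 0.03, 0, 0.055],
    [0, 0, 0.02, 0, 0.055],
    [0, 0, 0.004, 0, 0.055],
    [0, 0, 0, 0, 0.045],
    [0, 0, 0, 0, 0.02],
    [0, 0, 0, 0, 0.02],
    [0, 0, 0, 0, 0.02],
    [0, 0, 0, 0, 0.02],
    [0, 0, 0, 0, 0.02],
  ],
)

```text
clock: 3.8
position: [458.9, 289.8, 39.4]
ee_rot: [0.811, -0.585, 0.0, -0.002]
contact_force: [-0.5, 0.1, 6.3]
gripper_width: 31.0
```

drive_tool(
  steps=[
    [0, 0, -0.02, 0, 0.02],
    [0, 0, -0.04, 0, 0.02],
    [0, 0, -0.04, 0, 0.02],
    [0, 0, -0.04, 0, 0.02],
    [0, 0, -0.04, 0, 0.02],
    [0, 0, -0.02, 0, 0.02],
    [0, 0, 0, -8, 0.02],
    [0, 0, 0, -8, 0.02],
    [0, 0, 0, -8, 0.02],
    [0, 0, 0, -8, 0.02],
    [0, 0, 0, -8, 0.02],
    [0, 0, 0, -8, 0.02],
    [0, 0, 0, -8, 0.02],
    [0, 0, 0, -5.5, 0.02],
    [0, 0, 0, 0, 0.02],
  ],
)

```text
clock: 5.3
position: [457.1, 288.2, 236.9]
ee_rot: [0.996, -0.088, -0.001, 0.0]
contact_force: [-0.9, -0.4, -2.5]
gripper_width: 30.6
```

Run:
```python
from h import *
plan((480,35),240,79.8)
```

```text
shift [ 67.1 245.3  -3.1] turn 0.07 now yang -100.13 pos [457.1 288.2 236.9] F [-0.9 -0.4 -2.5] w 30.6 t 5.3 tilt [-1.3e-03 -3.0e-04 -1.0e+00]
```

drive_tool(
  steps=[
    [0.005, 0.02, 0, 0, 0.02],
    [0.01, 0.04, 0, 0, 0.02],
    [0.011, 0.04, 0, 0, 0.02],
    [0.011, 0.04, 0, 0, 0.02],
    [0.011, 0.04, 0, 0, 0.02],
    [0.011, 0.04, 0, 0, 0.02],
    [0.008, 0.025, 0, 0, 0.02],
    [0, 0, 0, 0, 0.02],
    [0, 0, 0, 0, 0.02],
    [0, 0, 0, 0, 0.02],
  ],
)

```text
clock: 6.3
position: [480.5, 35.8, 237.3]
ee_rot: [0.996, -0.088, -0.0, -0.0]
contact_force: [0.2, 0.3, -3.0]
gripper_width: 30.7
```

Run:
```python
from h import *
st,im,d=grab("w3")
plan((480,35),240,79.8,st)
hsv=cv2.cvtColor(im,cv2.COLOR_BGR2HSV).astype(int);H,S,V=hsv[...,0],hsv[...,1],hsv[...,2]
m=(H>55)&(H<90)&(S>80)
uv,p=points("wrist",d,st,m); t=p[(p[:,2]>5)&(p[:,2]<15)]
print(len(t),np.round(rect(t)[0],1),rect(t)[1:],np.median(t,0))
```

```text
shift [-0.3  0.9 -2.7] turn 0.08 now yang -100.12 pos [480.5  35.8 237.3] F [ 0.2  0.3 -3. ] w 30.7 t 6.3 tilt [-0.e+00  3.e-04 -1.e+00]
22326 [538.5 129.2] ((505.513916015625, 259.1002502441406), 75.12074279785156) [557.17955889  23.72390381  10.35054559]
```

View pics/w3.png

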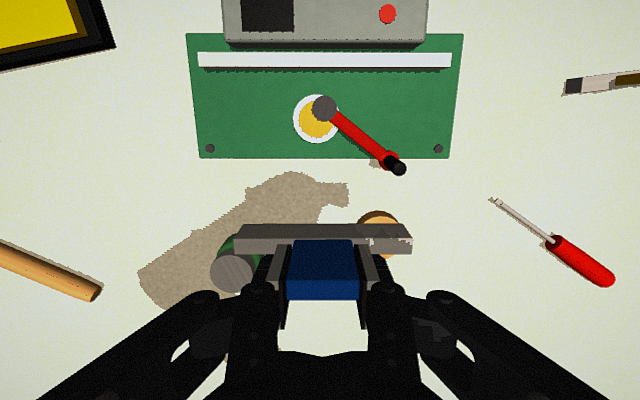

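The trimmer fills the upper half of the view: fence along row 60, bolt head at (324,107), roller ring at (316,118) and post at (395,164). Next I measure the trimmer frame precisely.

Run:
```python
from h import *
st,im,d=load("w3")
hsv=cv2.cvtColor(im,cv2.COLOR_BGR2HSV).astype(int);H,S,V=hsv[...,0],hsv[...,1],hsv[...,2]
g=((H>55)&(H<90)&(S>80)).astype(np.uint8)
n,l,s,c=cv2.connectedComponentsWithStats(g); i=1+np.argmax(s[1:,4]); print(s[i])
# plate edges: front edge (bottom row per column), left and right
def line(uv,z):
    p=onplane("wrist",uv,z,st)[:,:2]
    vx,vy,x0,y0=cv2.fitLine(p.astype(np.float32),cv2.DIST_HUBER,0,.01,.01).ravel(); return np.array([x0,y0]),np.array([vx,vy])
L=l==i
front=[(u,np.nonzero(L[:,u])[0].max()+.5) for u in list(range(215,350))+list(range(415,440))]
c0,v0=line(front,10); print("front",c0,np.degrees(np.arctan2(v0[1],v0[0])))
left=[(np.nonzero(L[v])[0].min()-.5,v) for v in range(45,150)]
right=[(np.nonzero(L[v])[0].max()+.5,v) for v in range(45,150)]
cl,vl=line(left,10);cr,vr=line(right,10)
print("left",cl,np.degrees(np.arctan2(vl[1],vl[0])),"right",cr,np.degrees(np.arctan2(vr[1],vr[0])))
# fence: white top, front edge. 
w=(S<40)&(V>170)
fr=[];bk=[]
for u in range(205,445):
    r=np.nonzero(w[45:80,u])[0]
    if len(r)>5: bk.append((u,45+r.min()-.5)); fr.append((u,45+r.max()+.5))
cf,vf=line(fr,34);print("fence lower edge on z34",cf,np.degrees(np.arctan2(vf[1],vf[0])))
cb,vb=line(bk,34);print("fence back",cb)
uv,p=points("wrist",d,st); 
for (u,v) in [(324,60),(324,107),(300,118),(395,164),(399,168),(350,130),(324,90)]:
    print((u,v),im[v,u],onplane("wrist",[(u,v)],0,st).round(0), p[(uv[:,0]==u)&(uv[:,1]==v)].round(1))
yaw=np.degrees(np.arctan2(vf[1],vf[0]))
yaw=(yaw%180)-90; print("yaw",yaw)
yv=np.array([-np.sin(np.radians(yaw)),np.cos(np.radians(yaw))]);xv=np.array([yv[1],-yv[0]])
print("plate front x",c0@xv,"left y",cl@yv,"right y",cr@yv,"fence front x",cf@xv,"back",cb@xv)
cv2.imwrite("pics/w3c.png",cv2.resize(im[30:190,180:480],None,fx=2.6,fy=2.6,interpolation=cv2.INTER_CUBIC))
```

```text
[  186    33   277   126 22346]
front [500.20212   47.210136] 79.88686
left [590.0961  166.00633] -10.147593 right [ 537.813   -127.06759] -10.3502655
fence lower edge on z34 [593.1988    11.948088] 79.610565
fence back [606.3236     9.653461]
(324, 60) [226 223 215] [[604.  12.   0.]] [[599.4  13.2  34. ]]
(324, 107) [80 81 89] [[554.  21.   0.]] [[554.   21.2  42.7]]
(300, 118) [ 39 186 221] [[547.  51.   0.]] [[547.5  48.5  35.6]]
(395, 164) [17 22 22] [[473. -54.   0.]] [[491.5 -35.5  89.8]]
(399, 168) [20 25 24] [[467. -58.   0.]] [[487.4 -38.5  91.3]]
(350, 130) [  8  18 194] [[523.  -5.   0.]] [[526.1  -2.   41.5]]
(324, 90) [ 74 127  57] [[573.  18.   0.]] [[572.1  17.9  10.2]]
yaw -10.389435
plate front x 483.4874 left y 269.70123 right y -27.996284 fence front x 581.3185 back 594.64185
```

View pics/w3c.png

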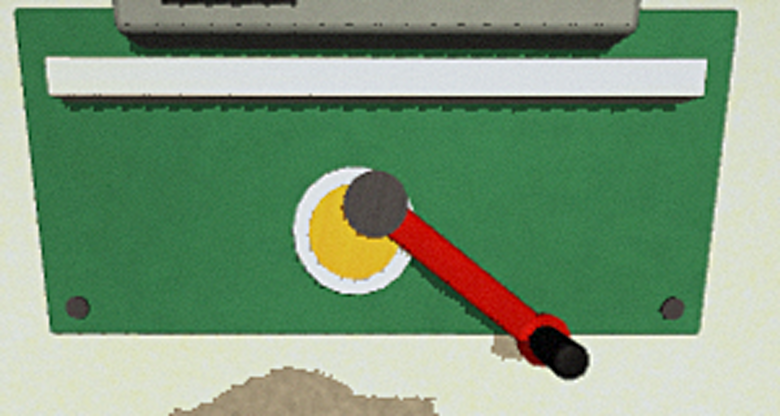

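```bash
cat >> h.py <<'E'
YAW=np.radians(-10.25); O=np.array([553.3,21.4])
XV=np.array([np.cos(YAW),np.sin(YAW)]);YV=np.array([-XV[1],XV[0]])
def w2t(p): q=np.array(p)[...,:2]-O; return np.stack([q@XV,q@YV],-1)
def t2w(x,y): return O+x*XV+y*YV
def tab(tag,zr):
    st,im,d=load(tag); hsv=cv2.cvtColor(im,cv2.COLOR_BGR2HSV).astype(int);H,S=hsv[...,0],hsv[...,1]
    uv,p=points("wrist",d,st,(H>100)&(H<130)&(S>120))
    t=p[(p[:,2]>zr[0])&(p[:,2]<zr[1])]; r=rect(t); print("tab",r,np.median(t[:,2]),len(t),"trimmer",w2t(r[0])); return st,t,r
E
python3 - <<'E'
from h import *
st,im,d=load("w3")
hsv=cv2.cvtColor(im,cv2.COLOR_BGR2HSV).astype(int);H,S=hsv[...,0],hsv[...,1]
uv,p=points("wrist",d,st,(H>100)&(H<130)&(S>120)); print(np.percentile(p[:,2],[1,10,50,90,99]))
zt=np.percentile(p[:,2],90)
st,t,r=tab("w3",(zt-6,zt+6)); M=R.from_quat(st["ee_rot"]).as_matrix()
print("in tool",M.T@(np.r_[r[0],np.median(t[:,2])]-st["position"]))
# gauge ends: steel block top, height tabtop-44
u,q=points("wrist",d,st); a=(q[:,2]>zt-50)&(q[:,2]<zt-40)&(u[:,1]>215)&(u[:,1]<260)&(u[:,0]>225)&(u[:,0]<420)
print(rect(q[a])); print("ends in tool",(M.T@(q[a]-st["position"]).T)[1].min(),(M.T@(q[a]-st["position"]).T)[1].max(), "z", np.median(q[a][:,2])-st["position"][2])
# post
uvp=(399.6,167.7); pp=onplane("wrist",[uvp],90,st); tt=w2t(pp)[0]; print("post",pp,tt,np.hypot(*tt),"value",4.276-np.arctan2(tt[1],tt[0])%(2*np.pi))
print("target"); plan(t2w(32,13.5),150,79.75)
E
```

```text
[  5.98666149 233.81442483 265.66235443 320.63654242 331.3542357 ]
tab ((489.05328369140625, 34.53523254394531), (126.15648651123047, 17.946578979492188), 79.49324798583984) 320.68972349382 901 trimmer [-65.55871339   1.49331491]
in tool [  8.68444724  -0.24197321 -83.39143362]
((0.0, 0.0), (0.0, 0.0), 0.0)Traceback (most recent call last):
  File "<stdin>", line 10, in <module>
    return umr_minimum(a, axis, None, out, keepdims, initial, where)
ValueError: zero-size array to reduction operation minimum which has no identity
```

Run:
```python
from h import *
st,im,d=load("w3")
hsv=cv2.cvtColor(im,cv2.COLOR_BGR2HSV).astype(int);H,S=hsv[...,0],hsv[...,1]
m=np.zeros(H.shape,bool);m[236:302,282:364]=1
uv,p=points("wrist",d,st,m&(H>100)&(H<130)&(S>150)); M=R.from_quat(st["ee_rot"]).as_matrix()
q=(p-st["position"])@M
print("tab tool z pct",np.percentile(q[:,2],[2,20,50,80,98]).round(1))
t=q[q[:,2]<np.percentile(q[:,2],5)+4]; print("tab top in tool",rect(t),np.median(t[:,2]))
uv,p=points("wrist",d,st); q=(p-st["position"])@M
a=(uv[:,1]>218)&(uv[:,1]<258)&(uv[:,0]>228)&(uv[:,0]<418)&(q[:,2]<40)&(q[:,2]>-15)
print(np.percentile(q[a],[1,50,99],axis=0).round(1))
b=a&((uv[:,0]<265)|(uv[:,0]>375))&(q[:,2]>0)&(uv[:,1]<240); print("block upper strip by sides")
for s in (uv[:,0]<270,uv[:,0]>375): print(np.median(q[b&s],0).round(1),np.percentile(q[b&s],[2,98],axis=0).round(1).tolist())
pp=onplane("wrist",[(399.6,167.7)],90,st); tt=w2t(pp)[0]; print("post",pp,tt,np.hypot(*tt),"value",4.276-np.arctan2(tt[1],tt[0])%(2*np.pi))
plan(t2w(32,13.5),150,79.75)
```

```text
tab tool z pct [-29.6 -28.6 -21.3  -3.5  11.5]
tab top in tool ((2.3805017471313477, -0.19614601135253906), (31.027427673339844, 14.917893409729004), 89.82355499267578) -28.559988108079917
[[ -4.2 -48.8 -13. ]
 [  4.8  -0.4  15.7]
 [ 10.7  48.6  37.5]]
block upper strip by sides
[  4.8 -42.   23.9] [[4.2, -49.4, 14.9], [5.3, -33.6, 37.7]]
[ 5.1 40.3 23.9] [[4.4, 30.5, 14.7], [5.6, 49.2, 37.8]]
post [[487.24897101 -39.32556434  90.        ]] [-54.19117843 -71.50978098] 89.72364568723751 value 0.21209493976512395
shift [106.3 -11.6  87.3] turn 0.17 now yang -100.08 pos [480.5  36.1 237.3] F [ 0.9  0.7 -2.8] w 30.9 t 6.35 tilt [-1.e-04  2.e-04 -1.e+00]
```

drive_tool(
  steps=[
    [0.02, -0.002, 0, 0.1, 0.02],
    [0.03, -0.004, 0.02, 0, 0.02],
    [0.03, -0.004, 0.02, 0, 0.02],
    [0.026, -0.0015, 0.02, 0, 0.02],
    [0, 0, 0.025, 0, 0.02],
    [0, 0, 0.03, 0, 0.02],
    [0, 0, 0.02, 0, 0.02],
    [0, 0, 0.02, 0, 0.02],
    [0, 0, 0.015, 0, 0.02],
    [0, 0, 0.005, 0, 0.02],
    [0, 0, 0, 0, 0.02],
    [0, 0, 0, 0, 0.02],
  ],
)

```text
clock: 7.55
position: [587.9, 28.9, 63.1]
ee_rot: [0.996, -0.088, 0.001, -0.0]
contact_force: [0.5, -0.5, -3.0]
gripper_width: 30.5
```

Run:
```python
from h import *
st,im,d=grab("w4"); plan(t2w(32,13.5),49.5,79.75,st)
s,_,_=grab("s4","scene"); im=cv2.imread("pics/s4.png")
cv2.imwrite("pics/s4c.png",cv2.resize(im[150:300,220:440],None,fx=3.5,fy=3.5,interpolation=cv2.INTER_CUBIC))
```

```text
shift [-0.7  0.  13.6] turn 0.11 now yang -100.14 pos [587.9  28.9  63.1] F [ 0.5 -0.5 -3. ] w 30.5 t 7.55 tilt [ 1.6e-03  2.0e-04 -1.0e+00]
```

View pics/w4.png

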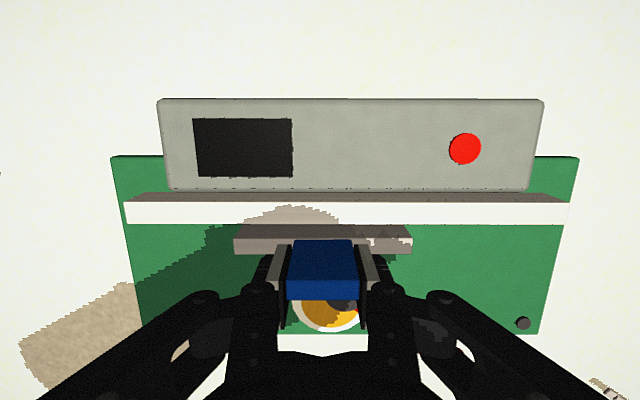

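View pics/s4c.png

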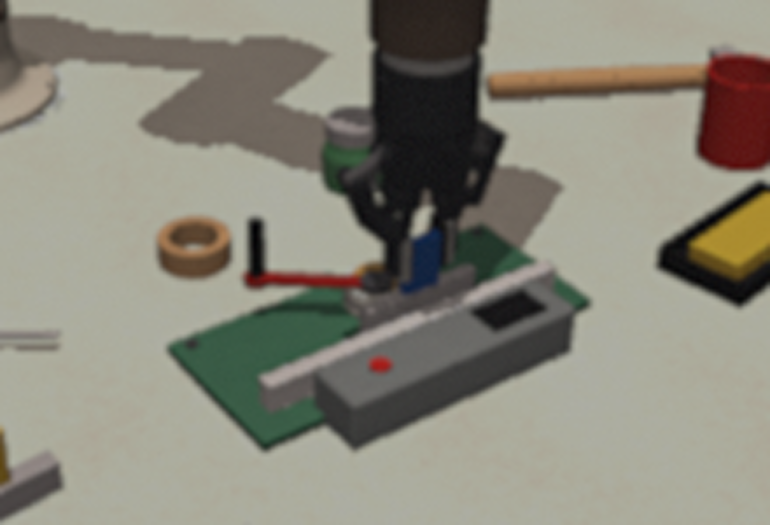

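drive_tool(
  steps=[
    [-0.0005, 0, 0.006, 0, 0.02],
    [0, 0, 0.005, 0, 0.02],
    [0, 0, 0.002, 0, 0.02],
    [0, 0, 0.001, 0, 0.02],
    [0, 0, 0, 0, 0.02],
    [0, 0, 0, 0, 0.02],
  ],
)

```text
clock: 8.25
position: [586.5, 28.1, 49.5]
ee_rot: [0.996, -0.089, -0.0, 0.0]
contact_force: [-2.5, 0.1, 4.8]
gripper_width: 30.8
```

drive_tool(
  steps=[
    [0, 0, 0, 0, 0.04],
    [0, 0, 0, 0, 0.05],
    [0, 0, 0, 0, 0.05],
    [0, 0, 0, 0, 0.05],
    [0, 0, -0.02, 0, 0.05],
    [0, 0, -0.03, 0, 0.05],
    [0, 0, -0.03, 0, 0.05],
    [0, 0, -0.03, 0, 0.05],
    [0, 0, -0.03, 0, 0.05],
    [-0.01, 0, -0.02, 0, 0.05],
    [-0.04, 0, 0, 0, 0.05],
    [-0.04, 0, 0, 0, 0.05],
    [-0.01, 0, 0, 0, 0.05],
    [0, 0, 0, 0, 0.05],
    [0, 0, 0, 0, 0.05],
  ],
)

```text
clock: 9.75
position: [489.3, 46.3, 208.7]
ee_rot: [0.996, -0.089, 0.001, -0.0]
contact_force: [-0.3, 0.5, 0.8]
gripper_width: 49.6
```

Run:
```python
from h import *
st,im,d=grab("w5"); 
_,t,r=tab("w5",(72,85))
pl=4.276-.212; plan(t2w(90*np.cos(pl),90*np.sin(pl)),150,79.75,st)
```

```text
tab ((546.3270263671875, -3.063426971435547), (129.81500244140625, 26.496681213378906), 37.98693084716797) 78.15192409504243 527 trimmer [ -2.50858091 -25.31380339]
shift [12.9 84.9 58.7] turn 0.08 now yang -100.17 pos [489.3  46.3 208.7] F [-0.3  0.5  0.8] w 49.6 t 9.75 tilt [ 1.5e-03  2.0e-04 -1.0e+00]
```

View pics/w5.png

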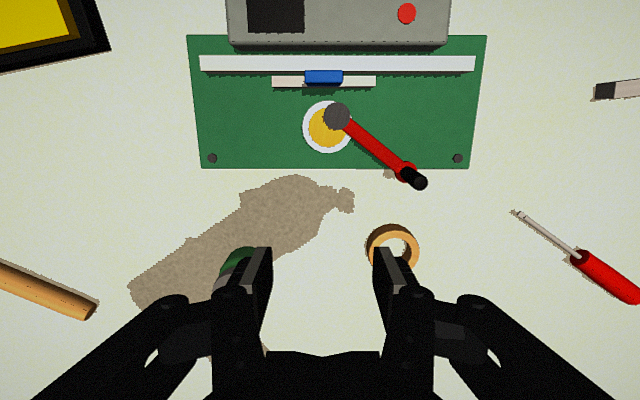

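The gauge stands between the fence and the roller, tab at (324,77); the post top is at about (418,182). I'll measure both.

Run:
```python
from h import *
st,im,d=load("w5"); hsv=cv2.cvtColor(im,cv2.COLOR_BGR2HSV).astype(int);H,S,V=hsv[...,0],hsv[...,1],hsv[...,2]
m=np.zeros(H.shape,bool);m[65:95,290:360]=1
uv,p=points("wrist",d,st,m&(H>100)&(H<130)&(S>120)); t=p[p[:,2]>73]
print("tab",rect(t),np.median(t[:,2]),w2t(rect(t)[0]))
m[:]=0;m[165:200,395:435]=1
uv,p=points("wrist",d,st,m&(V<60)); t=p[(p[:,2]>86)&(p[:,2]<95)]
print("post",rect(t),w2t(rect(t)[0]),len(t), np.hypot(*w2t(rect(t)[0])),"val",4.276-np.arctan2(*w2t(rect(t)[0])[::-1])%(2*np.pi))
# post by mask in px
k=m&(V<60); v,u=np.nonzero(k); print(u.min(),u.max(),v.min(),v.max())
m[:]=0;m[95:135,318:360]=1
c=rect(t)[0]; plan(c,150,79.75,st)
```

```text
tab ((586.5507202148438, 28.173860549926758), (30.659343719482422, 10.00825309753418), 79.92723846435547) 78.15157803624248 [31.51469715 12.58250551]
post ((486.84942626953125, -38.414642333984375), (12.119146347045898, 12.167346954345703), 80.78388214111328) [-54.7464394  -70.68449306] 182 89.40620888199507 val 0.22262012589278424
395 433 167 189Traceback (most recent call last):
  File "<stdin>", line 12, in <module>
  File "h.py", line 33, in plan
    print("shift",s.round(1),"turn",round(t,2),"now yang",round(a,2),"pos",st["position"].round(1),"F",st["contact_force"].round(1),"w",round(st["gripper_width"],1),"t",st["clock"],"tilt",M[:,2].round(4))
                                                                                                       ~~^^^^^^^^^^^^^^^^^
KeyError: 'contact_force'
```

Run:
```python
from h import *
plan(t2w(-54.6,-71),58,79.75)
```

```text
shift [ 12.4  84.1 150.4] turn 0.05 now yang -100.2 pos [489.5  46.2 208.4] F [-0.3  0.3 -0.3] w 49.9 t 9.8 tilt [ 0.001  0.    -1.   ]
```

drive_tool(
  steps=[
    [0.003, 0.02, 0, 0, 0.05],
    [0.005, 0.035, 0, 0, 0.05],
    [0.0045, 0.029, 0, 0, 0.05],
    [0, 0, 0.03, 0, 0.05],
    [0, 0, 0.04, 0, 0.05],
    [0, 0, 0.02, 0, 0.05],
    [0, 0, 0, 0, 0.05],
    [0, 0, 0, 0, 0.05],
  ],
)

```text
clock: 10.6
position: [486.9, -39.1, 118.4]
ee_rot: [0.996, -0.089, 0.0, 0.0]
contact_force: [0.2, 0.4, -0.0]
gripper_width: 49.8
```

Run:
```python
from h import *
st,im,d=grab("w6")
plan(t2w(-54.6,-71),58,79.75,st)
```

```text
shift [-0.1 -0.4 60.4] turn 0.06 now yang -100.19 pos [486.9 -39.1 118.4] F [ 0.2  0.4 -0. ] w 49.8 t 10.6 tilt [-0.e+00 -7.e-04 -1.e+00]
```

View pics/w6.png

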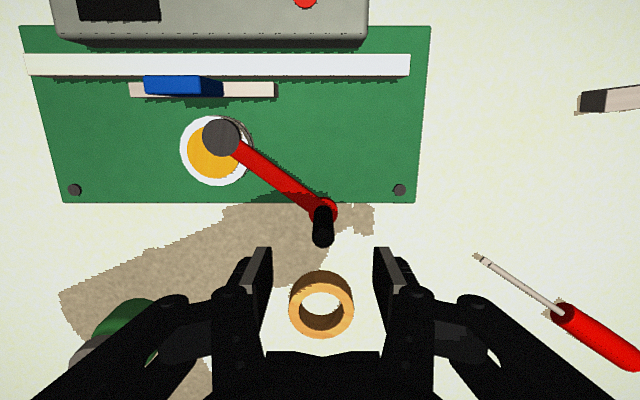

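drive_tool(
  steps=[
    [0, 0, 0.03, 0, 0.05],
    [0, 0, 0.025, 0, 0.05],
    [0, 0, 0.005, 0, 0.05],
    [0, 0, 0, 0, 0.03],
    [0, 0, 0, 0, 0.017],
    [0, 0, 0, 0, 0.017],
    [0, 0, 0, 0, 0.017],
  ],
)

```text
clock: 11.35
position: [486.4, -38.7, 59.5]
ee_rot: [0.996, -0.089, 0.001, -0.0]
contact_force: [0.4, -0.5, -0.3]
gripper_width: 17.2
```

Run:
```python
from h import *
st=arm.read_state(); print(w2t(st["position"]),st["position"],st["contact_force"].round(2),st["gripper_width"])
M=R.from_quat(st["ee_rot"]).as_matrix()
v=np.r_[np.linspace(.215,1.40,17)]; th=4.276-v
w=np.stack([t2w(90*np.cos(a),90*np.sin(a)) for a in th]); dd=np.c_[np.diff(w,axis=0),np.zeros(16)]@M
print((dd*1).round(1).tolist(), dd.sum(0))
```

```text
[-55.12875541 -71.03420284] [486.41098316 -38.69074033  59.45443101] [ 0.41 -0.5  -0.35] 17.17527988786189
[[-5.1, -4.2, -0.0], [-4.8, -4.6, -0.0], [-4.5, -5.0, -0.0], [-4.1, -5.3, -0.0], [-3.7, -5.6, -0.0], [-3.3, -5.8, -0.0], [-2.8, -6.0, -0.0], [-2.4, -6.2, 0.0], [-1.9, -6.4, 0.0], [-1.4, -6.5, 0.0], [-0.9, -6.6, 0.0], [-0.4, -6.6, 0.0], [0.0, -6.7, 0.0], [0.5, -6.6, 0.0], [1.0, -6.6, 0.0], [1.5, -6.5, 0.0]] [-3.21725568e+01 -9.52308466e+01  1.43069224e-02]
```

drive_tool(
  steps=[
    [-0.0051, -0.0042, 0, 0, 0.017],
    [-0.0048, -0.0046, 0, 0, 0.017],
    [-0.0045, -0.005, 0, 0, 0.017],
    [-0.0041, -0.0053, 0, 0, 0.017],
    [-0.0037, -0.0056, 0, 0, 0.017],
    [-0.0033, -0.0058, 0, 0, 0.017],
    [-0.0028, -0.006, 0, 0, 0.017],
    [-0.0024, -0.0062, 0, 0, 0.017],
    [-0.0019, -0.0064, 0, 0, 0.017],
    [-0.0014, -0.0065, 0, 0, 0.017],
    [-0.0009, -0.0066, 0, 0, 0.017],
    [-0.0004, -0.0066, 0, 0, 0.017],
    [0, -0.0067, 0, 0, 0.017],
    [0.0005, -0.0066, 0, 0, 0.017],
    [0.001, -0.0066, 0, 0, 0.017],
    [0.0015, -0.0065, 0, 0, 0.017],
    [0, 0, 0, 0, 0.017],
    [0, 0, 0, 0, 0.017],
  ],
)

```text
clock: 13.15
position: [471.6, 61.2, 58.5]
ee_rot: [0.996, -0.089, 0.001, -0.0]
contact_force: [-0.9, 0.3, 0.1]
gripper_width: 16.6
```

Run:
```python
from h import *
st,im,d=grab("w7")
print(w2t(st["position"]),st["position"],st["contact_force"].round(2),st["gripper_width"])
plan(t2w(90*np.cos(4.276-1.44),90*np.sin(4.276-1.44)),59,79.75,st)
```

```text
[-87.50577288  24.58268525] [471.56508837  61.16145021  58.51958183] [-0.9   0.33  0.05] 16.6109695367119
shift [ 1.7 -2.5 -0.5] turn 0.09 now yang -100.16 pos [471.6  61.2  58.5] F [-0.9  0.3  0.1] w 16.6 t 13.15 tilt [ 1.8e-03  8.0e-04 -1.0e+00]
```

View pics/w7.png

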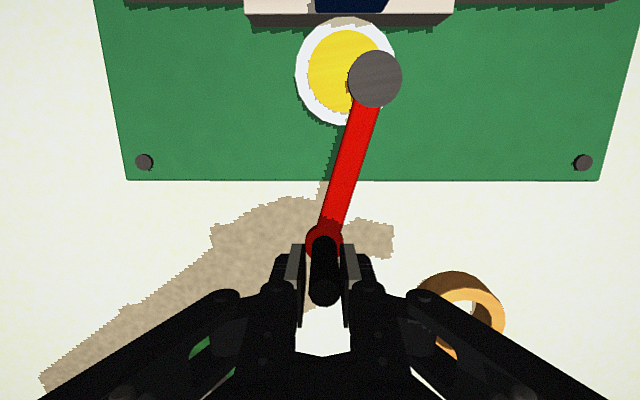

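drive_tool(
  steps=[
    [0.0007, -0.002, 0, 0, 0.017],
    [0.0007, -0.002, 0, 0, 0.017],
    [0.0007, -0.002, 0, 0, 0.017],
    [0, 0, 0, 0, 0.017],
    [0, 0, 0, 0, 0.017],
  ],
)

```text
clock: 13.7
position: [473.8, 66.2, 58.3]
ee_rot: [0.996, -0.089, 0.0, -0.0]
contact_force: [-0.6, -0.5, -0.4]
gripper_width: 16.9
```

```bash
cat > f.py <<'E'
from h import *
st=arm.read_state();F=st["contact_force"];p=w2t(st["position"])
print("trim",p.round(2),"F trimmer",(F[:2]@XV).round(2),(F[:2]@YV).round(2),F[2].round(2),"if post 1.3 behind: value",round(4.276-(np.pi-np.arcsin((p[1]-1.3)/90)),3),"w",st["gripper_width"])
E
python3 f.py
```

```text
trim [-86.15  29.9 ] F trimmer -0.46 -0.62 -0.4 if post 1.3 behind: value 1.458 w 16.87573113098364
```

drive_tool(
  steps=[
    [0.0005, -0.001, 0, 0, 0.017],
    [0.0005, -0.001, 0, 0, 0.017],
    [0, 0, 0, 0, 0.017],
    [0, 0, 0, 0, 0.017],
  ],
)

```text
clock: 14.1
position: [475.1, 67.9, 58.2]
ee_rot: [0.996, -0.089, -0.0, 0.0]
contact_force: [-0.1, -1.1, -0.3]
gripper_width: 17.0
```

```bash
python3 f.py
```

```text
trim [-85.2   31.85] F trimmer 0.09 -1.07 -0.27 if post 1.3 behind: value 1.481 w 16.99496263740475
```

drive_tool(
  steps=[
    [0.0004, -0.001, 0, 0, 0.017],
    [0, 0, 0, 0, 0.017],
    [0, 0, 0, 0, 0.017],
  ],
)

```text
clock: 14.4
position: [475.8, 68.8, 58.3]
ee_rot: [0.996, -0.089, 0.0, -0.0]
contact_force: [-0.4, 0.3, -0.6]
gripper_width: 17.0
```

```bash
python3 f.py
```

```text
trim [-84.75  32.88] F trimmer -0.46 0.25 -0.61 if post 1.3 behind: value 1.493 w 16.980915205798695
```

drive_tool(
  steps=[
    [0.0004, -0.001, 0, 0, 0.017],
    [0, 0, 0, 0, 0.017],
    [0, 0, 0, 0, 0.017],
  ],
)

```text
clock: 14.7
position: [476.3, 69.8, 58.3]
ee_rot: [0.996, -0.089, 0.0, -0.0]
contact_force: [-0.2, -1.1, 0.1]
gripper_width: 17.3
```

```bash
python3 f.py
```

```text
trim [-84.34  33.88] F trimmer -0.05 -1.09 0.12 if post 1.3 behind: value 1.505 w 17.250135142089466
```

drive_tool(
  steps=[
    [0.0004, -0.001, 0, 0, 0.017],
    [0, 0, 0, 0, 0.017],
    [0, 0, 0, 0, 0.017],
  ],
)

```text
clock: 15.0
position: [476.7, 70.5, 58.3]
ee_rot: [0.996, -0.089, -0.0, 0.0]
contact_force: [-1.7, -1.9, -0.1]
gripper_width: 17.5
```

```bash
python3 f.py
```

```text
trim [-84.13  34.73] F trimmer -1.35 -2.13 -0.09 if post 1.3 behind: value 1.515 w 17.48695036037322
```

drive_tool(
  steps=[
    [0.0004, -0.001, 0, 0, 0.017],
    [0, 0, 0, 0, 0.017],
    [0, 0, 0, 0, 0.017],
  ],
)

```text
clock: 15.3
position: [477.1, 71.3, 58.2]
ee_rot: [0.996, -0.089, -0.0, 0.0]
contact_force: [-2.2, -2.5, 1.3]
gripper_width: 16.9
```

```bash
python3 f.py
python3 - <<'E'
from h import *
st,im,d=grab("w8")
cv2.imwrite("pics/w8c.png",cv2.resize(im[0:300,180:500],None,fx=2,fy=2,interpolation=cv2.INTER_CUBIC))
E
```

```text
trim [-83.9   35.55] F trimmer -1.74 -2.87 1.27 if post 1.3 behind: value 1.525 w 16.934701830406745
```

View pics/w8c.png

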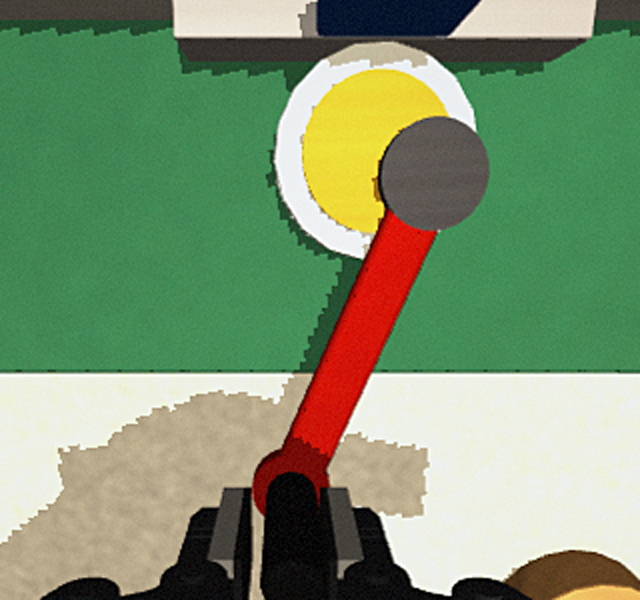

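Force at the post rose to about 3.3 N (0.6–1.1 N before) at a value of about 1.52, so the gauge is nipped. I'll hold, then release.

drive_tool(
  steps=[
    [0, 0, 0, 0, 0.017],
    [0, 0, 0, 0, 0.017],
    [0, 0, 0, 0, 0.025],
    [0, 0, 0, 0, 0.04],
    [0, 0, 0, 0, 0.05],
    [0, 0, 0, 0, 0.05],
    [0, 0, -0.02, 0, 0.05],
    [0, 0, -0.04, 0, 0.05],
    [0, 0, -0.04, 0, 0.05],
    [0, 0, -0.04, 0, 0.05],
    [0, 0, -0.01, 0, 0.05],
    [0, 0, 0, 0, 0.05],
    [0, 0, 0, 0, 0.05],
  ],
)

```text
clock: 16.65
position: [476.6, 71.4, 207.1]
ee_rot: [0.996, -0.089, -0.001, 0.0]
contact_force: [0.0, -0.7, -0.5]
gripper_width: 50.0
```

```bash
cat > g.py <<'E'
from h import *
import sys
tag=sys.argv[1]; st,im,d=grab(tag); hsv=cv2.cvtColor(im,cv2.COLOR_BGR2HSV).astype(int);H,S,V=hsv[...,0],hsv[...,1],hsv[...,2]
def big(m):
    n,l,s,c=cv2.connectedComponentsWithStats(m.astype(np.uint8)); return l==1+np.argmax(s[1:,4])
uv,p=points("wrist",d,st); q=w2t(p)
D=np.zeros(H.shape,bool)
def sel(zlo,zhi,x,y):
    a=(p[:,2]>zlo)&(p[:,2]<zhi)&(q[:,0]>x[0])&(q[:,0]<x[1])&(q[:,1]>y[0])&(q[:,1]<y[1]); D[:]=0; D[uv[a,1],uv[a,0]]=1; return a
a=sel(72,84,(15,60),(-150,150))&((H>95)&(H<130)&(S>100))[uv[:,1],uv[:,0]]
t=p[a]; r=rect(t); b=np.asarray(r[0]);print("tab top",w2t(b).round(1),r[1],"ang",r[2],"z",np.median(t[:,2]).round(1))
a=sel(84,96,(-110,-30),(-100,100)); t=p[a]; r=rect(t); k=w2t(r[0]); print("post",k.round(1),np.round(r[1],1),len(t),"r",np.hypot(*k).round(1),"value",round(4.276-np.arctan2(k[1],k[0])%(2*np.pi),3))
plan(r[0],90,79.75,st); print("to tab:"); plan(b,49.5,79.75,st)
E
python3 g.py w9
```

```text
tab top [35.3 12.5] (31.207582473754883, 9.927274703979492) ang 79.78289794921875 z 78.1
post [-83.8  32.5] [13.5 13.1] 204 r 89.9 value 1.504
shift [  0.7   3.  117.1] turn 0.03 now yang -100.22 pos [476.6  71.4 207.1] F [ 0.  -0.7 -0.5] w 50.0 t 16.65 tilt [-1.9e-03 -2.0e-04 -1.0e+00]
to tab:
shift [119.9  23.  157.4] turn 0.03 now yang -100.22 pos [476.6  71.4 207.1] F [ 0.  -0.7 -0.5] w 50.0 t 16.65 tilt [-1.9e-03 -2.0e-04 -1.0e+00]
```

View pics/w9.png

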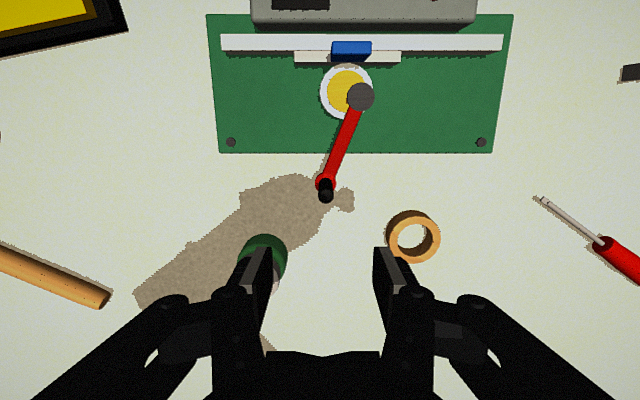

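drive_tool(
  steps=[
    [0.02, 0.003, 0, 0, 0.05],
    [0.04, 0.008, 0, 0, 0.05],
    [0.04, 0.008, 0, 0, 0.05],
    [0.02, 0.004, 0.02, 0, 0.05],
    [0, 0, 0.03, 0, 0.05],
    [0, 0, 0.02, 0, 0.05],
    [0, 0, 0, 0, 0.05],
    [0, 0, 0, 0, 0.05],
  ],
)

```text
clock: 17.5
position: [591.2, 27.4, 137.2]
ee_rot: [0.996, -0.089, -0.001, 0.001]
contact_force: [0.3, 0.2, -0.3]
gripper_width: 49.8
```

Run:
```python
from h import *
st,im,d=grab("w10"); plan(t2w(35.3,12.5),50,79.75,st)
```

```text
shift [-0.7  0.  87.2] turn 0.08 now yang -100.17 pos [591.2  27.4 137.2] F [ 0.3  0.2 -0.3] w 49.8 t 17.5 tilt [-0.0025 -0.0013 -1.    ]
```

View pics/w10.png

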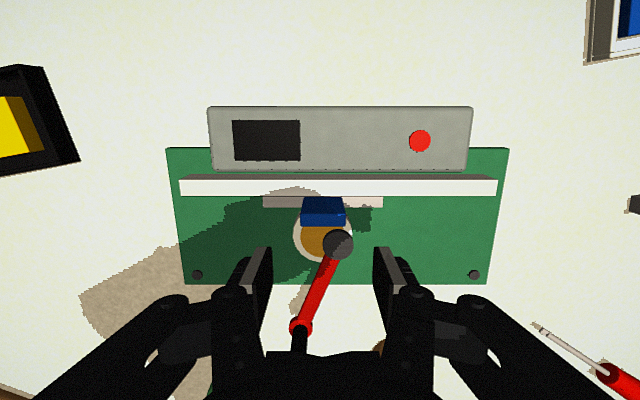

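drive_tool(
  steps=[
    [-0.0007, 0, 0.03, 0, 0.05],
    [0, 0, 0.03, 0, 0.05],
    [0, 0, 0.02, 0, 0.05],
    [0, 0, 0.006, 0, 0.05],
    [0, 0, 0, 0, 0.05],
    [0, 0, 0, 0, 0.04],
    [0, 0, 0, 0, 0.025],
    [0, 0, 0, 0, 0.025],
    [0, 0, 0, 0, 0.025],
    [0, 0, 0, 0, 0.025],
  ],
)

```text
clock: 18.55
position: [592.0, 27.8, 54.5]
ee_rot: [0.996, -0.089, 0.002, -0.0]
contact_force: [-1.2, -1.0, 6.9]
gripper_width: 30.7
```

```bash
python3 f.py
python3 - <<'E'
from h import *
plan(t2w(35.3,12.5),50,79.75)
E
```

```text
trim [36.91 13.15] F trimmer -1.0 -1.17 6.94 if post 1.3 behind: value 1.266 w 30.699216451139275
shift [-1.6  0.7  4.5] turn 0.09 now yang -100.16 pos [592.   27.8  54.5] F [-1.2 -1.   6.9] w 30.7 t 18.55 tilt [ 3.3e-03  2.0e-04 -1.0e+00]
```

drive_tool(
  steps=[
    [0, 0.003, 0, 0, 0.025],
    [0, 0.004, 0, 0, 0.025],
    [0, 0.004, 0, 0, 0.025],
    [0, 0.004, 0, 0, 0.025],
    [0, 0.004, 0, 0, 0.025],
    [0, 0.004, 0, 0, 0.025],
    [0, 0.004, 0, 0, 0.025],
    [0, 0.004, 0, 0, 0.025],
    [0, 0, 0, 0, 0.025],
    [0, 0, 0, 0, 0.025],
  ],
)

```text
clock: 19.55
position: [587.3, 1.1, 54.8]
ee_rot: [0.996, -0.088, 0.003, -0.003]
contact_force: [-2.8, 13.1, 8.1]
gripper_width: 30.6
```

```bash
python3 f.py
python3 - <<'E'
from h import *
st,im,d=grab("w11")
E
```

```text
trim [ 37.11 -13.95] F trimmer -5.07 12.4 8.09 if post 1.3 behind: value 0.964 w 30.56834369651192
```

View pics/w11.png

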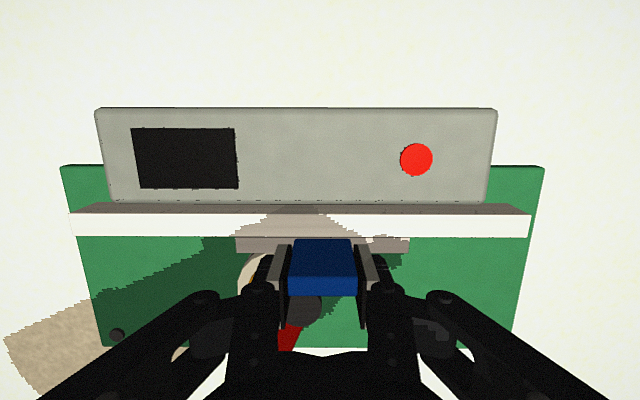

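drive_tool(
  steps=[
    [-0.0005, 0.003, -0.001, 0, 0.025],
    [-0.0005, 0.004, 0, 0, 0.025],
    [0, 0.004, 0, 0, 0.025],
    [0, 0.004, 0, 0, 0.025],
    [0, 0.004, 0, 0, 0.025],
    [0, 0.004, 0, 0, 0.025],
    [0, 0, 0, 0, 0.025],
  ],
)

```text
clock: 20.3
position: [581.6, -25.9, 54.5]
ee_rot: [0.996, -0.089, 0.002, -0.0]
contact_force: [3.1, 1.4, 5.4]
gripper_width: 30.4
```

```bash
python3 f.py
```

```text
trim [ 36.3  -41.48] F trimmer 2.82 1.95 5.39 if post 1.3 behind: value 0.639 w 30.36451588123825
```

drive_tool(
  steps=[
    [0, 0.004, 0, 0, 0.025],
    [0, 0.004, 0, 0, 0.025],
    [0, 0.004, 0, 0, 0.025],
    [0, 0.004, 0, 0, 0.025],
    [0, 0.004, 0, 0, 0.025],
    [0, 0.004, 0, 0, 0.025],
    [0, 0.003, 0, 0, 0.025],
    [0, 0, 0, 0, 0.025],
    [0, 0, 0, 0, 0.025],
  ],
)

```text
clock: 21.2
position: [576.3, -52.1, 54.5]
ee_rot: [0.996, -0.089, 0.001, -0.0]
contact_force: [1.2, 3.5, 7.0]
gripper_width: 30.8
```

```bash
python3 f.py; python3 -c "
from h import *
grab('w12')"
```

```text
trim [ 35.72 -68.23] F trimmer 0.57 3.63 7.03 if post 1.3 behind: value 0.251 w 30.750074985819364
```

View pics/w12.png

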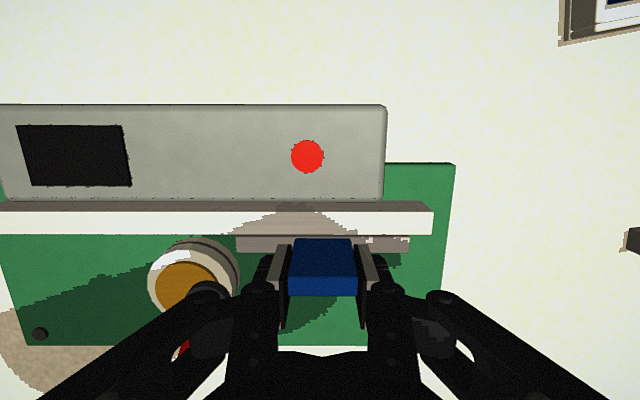

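Gauge at trimmer y of about -68, well past the roller. I'll release, retreat and verify.

drive_tool(
  steps=[
    [0, 0, 0, 0, 0.035],
    [0, 0, 0, 0, 0.045],
    [0, 0, 0, 0, 0.05],
    [0, 0, 0, 0, 0.05],
    [0, 0, -0.02, 0, 0.05],
    [0, 0, -0.03, 0, 0.05],
    [0, 0, -0.04, 0, 0.05],
    [0, 0, -0.04, 0, 0.05],
    [-0.02, 0, -0.02, 0, 0.05],
    [-0.04, 0, 0, 0, 0.05],
    [-0.04, 0, 0, 0, 0.05],
    [-0.02, -0.02, 0, 0, 0.05],
    [0, -0.02, 0, 0, 0.05],
    [0, 0, 0, 0, 0.05],
    [0, 0, 0, 0, 0.05],
  ],
)

```text
clock: 22.75
position: [464.2, 8.9, 203.2]
ee_rot: [0.996, -0.088, -0.0, 0.0]
contact_force: [-0.6, -1.0, 0.1]
gripper_width: 49.9
```

```bash
python3 g.py w13
```

```text
tab top [ 33.8 -67.9] (31.416397094726562, 10.012419700622559) ang 80.13206481933594 z 78.2
post [-83.9  32.6] [13.2 13.3] 214 r 90.0 value 1.505
shift [  1.7 -60.8 113.2] turn 0.1 now yang -100.15 pos [464.2   8.9 203.2] F [-0.6 -1.   0.1] w 49.9 t 22.75 tilt [-6.e-04 -2.e-04 -1.e+00]
to tab:
shift [119.2  39.9 153.7] turn 0.1 now yang -100.15 pos [464.2   8.9 203.2] F [-0.6 -1.   0.1] w 49.9 t 22.75 tilt [-6.e-04 -2.e-04 -1.e+00]
```

View pics/w13.png

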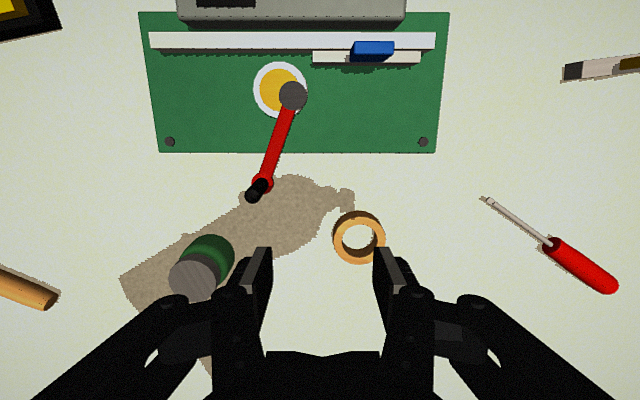

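The setting held at 1.505. The gauge stands flat (tab top at 78 mm), parallel to the fence and 81 mm past the nip, and the gripper is clear. I'm handing in.

```bash
python3 -c "
from bench import arm
print(arm.job_done()); print(arm.read_state()['clock'])"
```

```text
the job is handed in; nothing more can be done
None
the job is handed in; nothing more can be done
```

The job is done and handed in at about 23 s of the 64 s allowed; no verdict is reported.

The white tray held the blue board, so I stood the blue gauge against the fence opposite the roller. I turned the lever until the force at its post rose to about 3.3 N. After letting go, I slid the gauge along the fence toward trimmer -y, past the roller, and backed the gripper clear.

**Last camera check:**

| Check | Measured | Required |
|---|---|---|
| Eccentric | 1.505 rad (1.504 before the slide) | 1.387 to 1.617 rad |
| Gauge across the base | trimmer x 33.8 mm | 22 to 41 mm |
| Gauge middle from the nip point | about 81 mm | 48 to 150 mm |
| Gauge tab top | z 78.2 mm (78 when flat on the base) | underside at z 7 to 14 mm, so top at 75 to 82 mm |
| Gauge angle to the fence | within about 0.5 degrees | within 0.2 rad (11 degrees) |

- **Gap to the fence:** the gauge now stands about 2 mm off the fence face. It was about 0.7 mm off in the camera reading when nipped.
- **Drag while sliding:** the gauge dragged with about 12 N partway along. I eased the tool about 1 mm away from the fence and 1 mm up, and the drag dropped.
- **Other objects:** nothing else was touched as far as the pictures show, but I did not measure the other objects again at the end.

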